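# Straighten a row of pipe unions with a straightedge

## Task

Pick up the straightedge out of its tray by its raised rib and, with its long front edge, push the three hexagonal brass unions across the layout board until they stand in one straight row on the dark strip, each with a flat side flush along the strip's near edge (the edge on the side they come from). Only the straightedge may touch the unions, and they must stay upright; leave the chimney stack, gauge and axle alone. Then lay the straightedge back down flat in its tray - do not drop it - and let go.

Things in the scene. Friction and masses are not known exactly. Their poses are not given: they have to be found in the camera images.
- board: Fixed plywood board, 200 (x) x 320 (y) x 4 mm, unions stand on it. Origin: centre of underside (top at z = 4 mm). +x, within 0.3 rad of the robot's forward, is the way to push. A dark strip, flush, runs along y from x = 40 mm (near edge) to 90 mm. At the end of the push the straightedge's front edge is at x = 40, the union centres at x = 65 mm.
- tray: Fixed shallow wooden tray for the straightedge, left or right of the board. Outside 106 (x) x 276 (y) x 18 mm high, walls and floor 6 mm thick (94 x 264 mm inside). Origin: centre of underside. Its long side (y) points roughly towards or away from the robot.
- straightedge: Loose aluminium straightedge, 0.3 kg: plate 70 (x) x 240 (y) x 8 mm with an upright grip rib. Origin: centre of the plate's underside. Pushing edge: the long one at x = +35 mm. Rib 16 mm thick, centred at x = -15 mm, 130 mm long (y), up to 51 mm above the underside; grip across it from above. Starts flat in the tray, underside 6 mm above the tray's; may go back either way round.
- union_a: Loose brass union (-y end of row; three alike), 0.2-0.4 kg, upright: hexagon 50 mm across flats, 58 across corners, 34 mm high, round neck 39 mm wide on top, 55 mm overall. Origin: centre of underside; x is square to a flat. Starts 25 to 65 mm short of its place, up to 0.3 rad from flush, clear of the others. Pushed low it slides upright and turns until a flat lies on the pushing edge.
- union_b: Loose brass union (middle; three alike), 0.2-0.4 kg, upright: hexagon 50 mm across flats, 58 across corners, 34 mm high, round neck 39 mm wide on top, 55 mm overall. Origin: centre of underside; x is square to a flat. Starts 25 to 65 mm short of its place, up to 0.3 rad from flush, clear of the others. Pushed low it slides upright and turns until a flat lies on the pushing edge.
- union_c: Loose brass union (+y end of row; three alike), 0.2-0.4 kg, upright: hexagon 50 mm across flats, 58 across corners, 34 mm high, round neck 39 mm wide on top, 55 mm overall. Origin: centre of underside; x is square to a flat. Starts 25 to 65 mm short of its place, up to 0.3 rad from flush, clear of the others. Pushed low it slides upright and turns until a flat lies on the pushing edge.
- chimney: Loose tinplate chimney stack, upright, 64 mm across the foot, 112 mm high; bystander. Origin: centre of its underside.
- gauge: Loose nickel-plated pressure gauge lying on its back, 68 mm across, 26 mm high; bystander. Origin: centre of its underside.
- axle: Loose black iron axle with square end blocks, lying along its y, 160 mm long, 22 mm high; bystander. Origin: under its middle.
There are look-alikes about, which are no part of the job. What is shaped like the union_a but blue or red is not meant.

How it is judged:
On the way, in this order (a step that is already met when the one before it is completed fails the run):
1. the straightedge has been lifted out of the tray (z of straightedge in the frame of tray above 0.03 m and contact force between the fingers and straightedge above 1 N), for 0.2 s.
2. with the straightedge held in the gripper, the three unions stand in a straight row, flush with the strip's near edge (x of union_a in the frame of board between 0.06 and 0.07 m and y of union_a in the frame of board between -0.15 and 0.15 m and angle between each of union_a, union_b, union_c's own z axis and vertical below 0.1 rad and (angle between the x axis of union_a and the x axis of board, either way round below 0.12 rad or angle between the x axis of union_a and the x axis of board, either way round between 0.927 and 1.167 rad) and x of union_b in the frame of board between 0.06 and 0.07 m and y of union_b in the frame of board between -0.15 and 0.15 m and (angle between the x axis of union_b and the x axis of board, either way round below 0.12 rad or angle between the x axis of union_b and the x axis of board, either way round between 0.927 and 1.167 rad) and x of union_c in the frame of board between 0.06 and 0.07 m and y of union_c in the frame of board between -0.15 and 0.15 m and (angle between the x axis of union_c and the x axis of board, either way round below 0.12 rad or angle between the x axis of union_c and the x axis of board, either way round between 0.927 and 1.167 rad) and contact force between the fingers and straightedge above 1 N), for 0.2 s.
At the end, for the whole second after the job is handed in: Each union upright on the board, near flat within 5 mm of the strip's near edge (centre at board x 60 to 70 mm, |y| under 150 mm), flats within 6.8 degrees of the strip; straightedge flat on the tray floor, centres within 25 mm; all at rest (x of union_a in the frame of board between 0.06 and 0.07 m and y of union_a in the frame of board between -0.15 and 0.15 m and angle between each of union_a, union_b, union_c's own z axis and vertical below 0.1 rad and (angle between the x axis of union_a and the x axis of board, either way round below 0.12 rad or angle between the x axis of union_a and the x axis of board, either way round between 0.927 and 1.167 rad) and x of union_b in the frame of board between 0.06 and 0.07 m and y of union_b in the frame of board between -0.15 and 0.15 m and (angle between the x axis of union_b and the x axis of board, either way round below 0.12 rad or angle between the x axis of union_b and the x axis of board, either way round between 0.927 and 1.167 rad) and x of union_c in the frame of board between 0.06 and 0.07 m and y of union_c in the frame of board between -0.15 and 0.15 m and (angle between the x axis of union_c and the x axis of board, either way round below 0.12 rad or angle between the x axis of union_c and the x axis of board, either way round between 0.927 and 1.167 rad) and linear speed of each of union_a, union_b, union_c, straightedge below 0.02 m/s and z of straightedge in the frame of tray below 0.009 m and angle between straightedge's own z axis and vertical below 0.05 rad and horizontal distance between straightedge and tray below 0.025 m); the robot touches nothing.
It fails at once if the robot itself touches a union (contact force between any of the fingers, the arm and union_a above 0.3 N or contact force between any of the fingers, the arm and union_b above 0.3 N or contact force between any of the fingers, the arm and union_c above 0.3 N).
It fails at once if a union is tipped (over 0.35 rad) (angle between any of union_a, union_b, union_c's own z axis and vertical above 0.35 rad).
It fails at once if the straightedge is let go more than about 20 mm above the tray floor or board (height (world z) of straightedge above 0.028 m and contact force between the fingers and straightedge below 0.01 N).
It fails at once if the chimney stack, gauge or axle is moved by more than 15 mm (distance of any of chimney, gauge, axle from where it was at the start of the episode above 0.015 m).
It also fails if it takes over 64 s, if anything falls off the work surface, if the arm or the gripper's body presses on something with over 40 N, if the wrist force passes 120 N, or if a joint passes its speed limit or range.

## Robot

A 6-joint arm with a two-finger parallel gripper is mounted at the origin on the work surface. World frame = base frame: x ahead of the robot, y to its left, z up, the work surface at z = 0. Lengths are in m, angles in rad, forces in N, time in s.
With the tool pointing down it reaches from about 0.275 to 0.75 m from the base axis. Payload 10.2 kg.
Tool frame: the origin (TCP) lies midway between the tips of the shut fingers; the grasp point (between the pads) lies 19 mm behind it (env.hold_point_z is the distance from the TCP to the grasp point, in m); x points along the fingers, z is the direction in which the jaws open and shut, and the axes are right-handed (so a half turn about x gives the same grasp; the last joint's range is limited). The gripper opens to 85 mm and grips with 20 to 120 N. Pads are 22 mm wide; open, the fingers measure 114 mm over their backs; the gripper's body (76 mm by 85 mm) begins 54 mm behind the grasp point. The pads swing forward as they close: fully open they stand 13 mm farther back than shut.
Start: joints at [-1.553, 0.313, 1.498, -0, 1.331, -0.223], TCP at [0.125, -0.51, 0.231] pointing down, gripper open.
Joint ranges: [-2.94, 2.94], [-0.97, 2.17], [0.19, 2.56], [-1.23, 4.37], [0.02, 3.11], [-2.88, 2.88]. Speed limits (rad/s): [2.39, 2.39, 3.01, 3.14, 3.14, 3.14].

## Interface

Orientations are given as a unit quaternion [x, y, z, w].
In Python, from bench import env, kinematics, monitor, eyes, job gives the robot as it stands. The module is installed in compiled form; this text tells all that it offers. Calls block until the motion is done:
- env.reach(position, orientation): joint-space move of the TCP to a pose.
- env.movel(position, velocity=0.15, frame=None, guard=None): straight line of the TCP; frame=None keeps the orientation; velocity is the mean speed in m/s. With guard (N) it stops when the force on the tool has changed by that much, and returns True; else False.
- env.set_joints(angles): joint-space move.
- env.release() and env.close_gripper(effort=None): open the fingers fully, or close them until they stop; effort is the grip in N (None keeps the last).
- env.hold(seconds).
- kinematics.ik(position, orientation): joint angles nearest the present ones, or None.
- monitor.sense(): the state.
- eyes.grab_frame(name): name is "side" or "top"; returns a dict with "frame" (420x560x3 uint8, red, green, blue), "mtx" (3x3 intrinsics, pixels), "view" (4x4, takes a point from world to camera coordinates). Camera axes: x right, y down, z forward; pixel columns grow to the right and rows downward; lengths in m; the calibration is good to about 2 mm. A picture is of the moment at which its call begins. There is no depth.
A pose or a line that the arm cannot do raises env.MotionError and nothing moves.
- job.hand_in(): hands the job in, once; it reports no verdict.
The state is a dict: "clock": time; "joints": joint angles; "qvel": joint speeds; "joint_efforts": joint torques, N m; "position": TCP position; "ee_rot": TCP orientation; "contact_force": force on the tool from outside, world axes, zero at the start; "ft_torque": the same for the moment, N m; "finger_gap": opening from 0.0 (shut) to 1.0 (fully open).
Only numpy, scipy, OpenCV 4.12 (cv2) and the standard library are available. Lean on these libraries where they do the work, as an engineer would, in place of code of your own. Each camera call takes 0.05 s, during which the arm holds its last target. There are 200 camera calls.

## Working session

There is one attempt and no reset: what is moved stays moved. The work goes in short steps, each a Python script; the robot and the scene stay as the last script left them, time stands still between calls to the robot, and variables do not carry over. Pictures are saved under pics/ and viewed, about 8 in all and at most 12, crops included, and the job is handed in when it is done.

```bash
mkdir -p pics; python3 - <<'E'
from bench import env,kinematics,monitor,eyes
import cv2,numpy as np
for n in ("top","side"):
    d=eyes.grab_frame(n); np.savez(f"{n}0.npz",**d)
    cv2.imwrite(f"pics/{n}0.png",cv2.cvtColor(cv2.resize(d["frame"],(800,600),interpolation=cv2.INTER_CUBIC),cv2.COLOR_RGB2BGR))
    V=d["view"];print(n,d["mtx"].round(1).tolist(),(-V[:3,:3].T@V[:3,3]).round(3),V[:3,:3].round(3).tolist())
s=monitor.sense();print(s["clock"],s["position"],s["ee_rot"],s["finger_gap"],env.hold_point_z)
E
```

```text
top [[477.1, 0.0, 278.0], [0.0, 477.1, 212.0], [0.0, 0.0, 1.0]] [0.497 0.11  1.087] [[0.008, -1.0, -0.003], [-0.991, -0.007, -0.134], [0.134, 0.004, -0.991]]
side [[512.8, 0.0, 273.8], [0.0, 512.8, 211.5], [0.0, 0.0, 1.0]] [ 0.392 -1.006  0.743] [[0.981, -0.194, -0.01], [-0.109, -0.511, -0.852], [0.161, 0.837, -0.523]]
0.1 [ 0.12517004 -0.50964721  0.23079624] [ 0.4366484   0.55666414 -0.43603448  0.55618085] 0.9981628157277522 0.0187
```

View pics/top0.png

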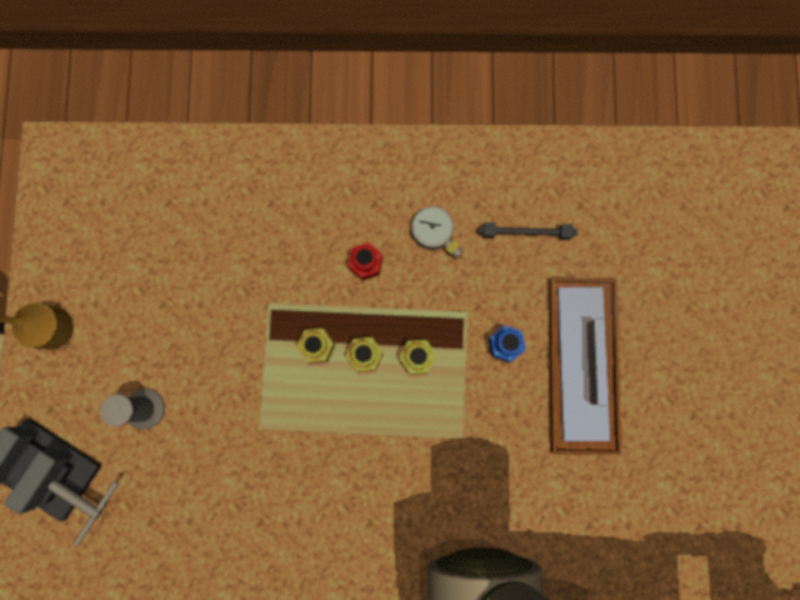

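View pics/side0.png

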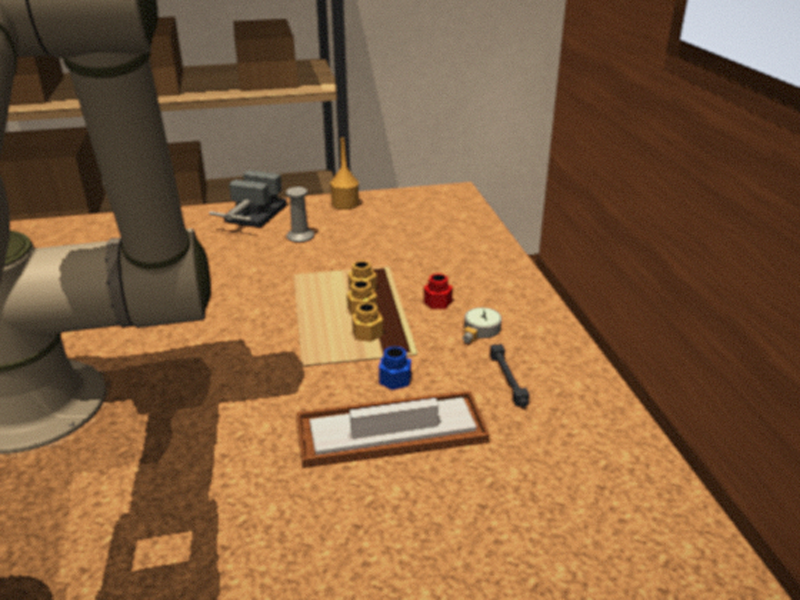

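The top view has +x up and +y to the left, in the 800x600 picture.
- **Brass unions:** candidates are (315,345), (363,354) and (417,356).
- **Look-alikes, rejected:** red (365,260) and blue (508,343).
- **Tray and plate:** about (583,365), with the rib at about (592,360) on the world −y side, so the pushing edge faces the board.
- **Bystanders:** gauge (432,228), axle (527,232) and chimney (130,408).

Next I measure these and check them on one crop.

```bash
cat > h.py <<'E'
import numpy as np,cv2
from bench import env,kinematics,monitor,eyes
from scipy.spatial.transform import Rotation as R
def cast(d,uv,z):
    V=d["view"];Rm=V[:3,:3];c=-Rm.T@V[:3,3]
    uv=np.atleast_2d(uv).astype(float)
    r=(np.c_[uv,np.ones(len(uv))]@np.linalg.inv(d["mtx"]).T)@Rm
    return c+r*((z-c[2])/r[:,2])[:,None]
def big(m,n=1,amin=30):
    cs=cv2.findContours(m,cv2.RETR_EXTERNAL,cv2.CHAIN_APPROX_NONE)[0]
    return [c for c in sorted(cs,key=cv2.contourArea,reverse=True)[:n] if cv2.contourArea(c)>=amin]
def hsv(d): return cv2.cvtColor(d["frame"],cv2.COLOR_RGB2HSV)
def wrect(d,c,z):  # min rect in mm in world plane
    p=cast(d,c.reshape(-1,2),z)[:,:2]*1000
    (cx,cy),(w,h),a=cv2.minAreaRect(p.astype(np.float32))
    if h>w: w,h,a=h,w,a+90   # a = direction of the long side
    return np.array([cx,cy,w,h,(a+90)%180-90]).round(1)
def down(yaw): # tool x down, jaws (tool z) along heading yaw
    z=np.array([np.cos(yaw),np.sin(yaw),0]);x=np.array([0,0,-1.]);
    return R.from_matrix(np.c_[x,np.cross(z,x),z]).as_quat()
E
cat > m.py <<'E'
from h import *
def unions(d):
    H=hsv(d);h,s,v=cv2.split(H);out=[]
    roi=np.zeros_like(h);roi[205:310,180:330]=1
    m=((h>=22)&(h<=33)&(s>150)&(v>70)&(roi>0)).astype(np.uint8)*255
    m=cv2.morphologyEx(m,cv2.MORPH_OPEN,np.ones((3,3),np.uint8))
    return m
if __name__=="__main__":
    d=dict(np.load("top0.npz"));H=hsv(d)
    for n,(x,y) in dict(union_side=(305,355),board=(300,410),strip=(390,325),plate=(570,400),trayw=(615,400),rib=(592,360),hole=(315,345),ufl=(378,360),cork=(500,480),boardlite=(272,309)).items():
        print(n,H[int(y*.7),int(x*.7)])
    o=d["frame"][195:325,175:440]
    cv2.imwrite("pics/crop0.png",cv2.cvtColor(cv2.resize(o,None,fx=3,fy=3,interpolation=cv2.INTER_CUBIC),cv2.COLOR_RGB2BGR))
E
python3 m.py
```

```text
union_side [ 25 170 150]
board [ 24 107 158]
strip [  8 178  66]
plate [108  20 170]
trayw [ 12 178  66]
rib [11 45 45]
hole [10 46 33]
ufl [ 28 160 150]
cork [ 13 156  88]
boardlite [ 25 109 129]
```

View pics/crop0.png

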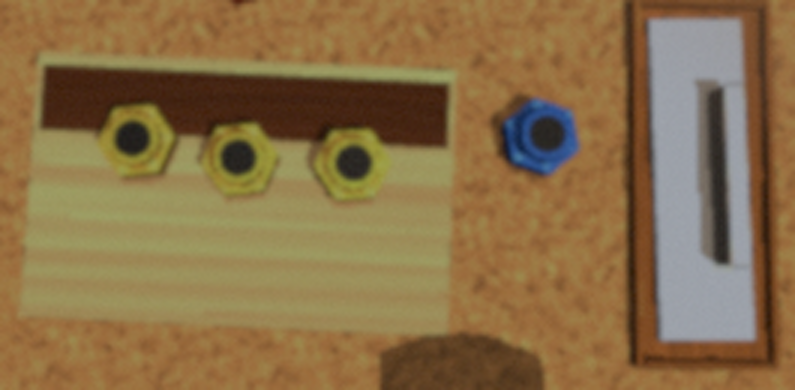

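The crop shows the three brass unions at crop pixels (133,137), (238,158) and (353,162), straddling the strip's near edge. The blue one, at (540,135), stands off the board. The rib's dark side face is at (718,170), and its light top runs to about x=745.

```bash
cat > meas.py <<'E'
from h import *
import sys
def measure(d,verbose=1):
    h,s,v=[a.astype(int) for a in cv2.split(hsv(d))]
    U=np.uint8;k=np.ones((3,3),U)
    L=np.zeros(h.shape,bool);L[195:325,175:335]=1
    T=np.zeros(h.shape,bool);T[190:325,375:440]=1
    r={}
    b=((h>=19)&(h<=34)&(s>60)&(v>95)&L).astype(U)*255
    st=((h<=12)&(s>150)&(v<90)&L).astype(U)*255
    b=cv2.morphologyEx(b,cv2.MORPH_OPEN,k); st=cv2.morphologyEx(st,cv2.MORPH_OPEN,k)
    r["board"]=wrect(d,big(b)[0],.004)
    st=st.copy(); c=big(st,3); r["strip"]=wrect(d,np.vstack(c),.004)
    pl=((s<60)&(v>110)&T).astype(U)*255; r["plate"]=wrect(d,big(pl)[0],.014)
    # tray interior hole/outer
    tr=(((h<=14)&(s>160)&(v>40)|(pl>0))&T).astype(U)*255
    r["tray"]=wrect(d,big(tr)[0],.018)
    # holes of unions: dark round spots
    ho=((s<110)&(v<60)&L).astype(U)*255
    hs=[cast(d,np.array(cv2.minEnclosingCircle(c)[0]),.055)[0,:2]*1000 for c in big(ho,3,20)]
    r["holes"]=np.array(sorted(hs,key=lambda p:p[1])).round(1)
    rb=((v<75)&(s<110)&T).astype(U)*255
    c=big(rb)[0]; r["ribside_at057"]=wrect(d,c,.057); r["ribside_at014"]=wrect(d,c,.014)
    for q,w in r.items(): print(q,w.tolist())
    return r
if __name__=="__main__": measure(dict(np.load("top0.npz")))
E
python3 meas.py
python3 - <<'E'
import sys;sys.path.insert(0,'.')
from h import *
d=dict(np.load('top0.npz'))
# hand-picked crop corners -> world : board corners, tray outer corners, plate corners
f=lambda p,z:(cast(d,np.array(p)/3+[175,195],z)[:,:2]*1000).round(1).tolist()
print("board",f([(40,55),(455,70),(447,332),(20,316)],.004))
print("strip near edge",f([(42,129),(447,146)],.004))
print("tray",f([(627,2),(765,8),(773,360),(632,362)],.018))
print("plate",f([(648,18),(744,18),(754,341),(659,341)],.014))
print("ribtop right/left ends",f([(745,84),(722,84),(728,264),(748,264)],.057))
print("unions",f([(133,137),(238,158),(353,162)],.055), "blue",f([(547,133)],.055))
E
```

```text
board [517.8, 169.7, 328.6, 172.8, 85.7]
strip [601.2, 164.4, 301.8, 42.9, 87.6]
plate [549.3, -177.9, 239.4, 71.3, 0.7]
tray [549.1, -176.8, 238.5, 71.0, 0.7]
holes [[555.8, 83.0], [559.0, 166.0], [572.3, 242.8]]
ribside_at057 [548.1, -178.4, 122.3, 10.3, 1.3]
ribside_at014 [550.3, -190.4, 127.4, 10.8, 1.3]
board [[638.2, 320.4], [629.0, 3.6], [432.6, 10.6], [441.8, 328.8]]
strip near edge [[581.6, 317.0], [571.0, 9.9]]
tray [[680.1, -125.5], [676.2, -229.6], [415.2, -226.4], [413.0, -123.3]]
plate [[668.6, -142.0], [669.1, -214.7], [428.5, -214.2], [428.0, -144.4]]
ribtop right/left ends [[613.9, -200.8], [613.7, -184.2], [484.9, -184.5], [485.0, -198.7]]
unions [[572.3, 241.3], [557.7, 165.3], [555.5, 82.4]] blue [[577.4, -57.5]]
```

```bash
cat > plan.py <<'E'
from h import *
TH=-0.035; B=np.array([.5355,.1655]); ux=np.array([np.cos(TH),np.sin(TH)]); uy=np.array([-ux[1],ux[0]])
bw=lambda x,y: B+x*ux+y*uy
TY=np.pi/2+.006; G=np.array([.549,-.1925])     # grasp: TCP over rib centre, heading of straightedge +x
def tcp_push(front,y=-.0025): return bw(front-.05,y)   # TCP over rib for the pushing edge at board x=front
E
python3 - <<'E'
from plan import *
for f in (0,np.pi):
    for p,th in ((G,TY),(tcp_push(-.025),TH),(tcp_push(.04),TH)):
        for z in (.024,.17):
            q=kinematics.ik([*p,z],down(th+f)); print(f>0,p.round(3),z,None if q is None else np.round(q,2))
E
```

```text
False [ 0.549 -0.192] 0.024 [-0.54  0.67  1.53 -0.    0.94 -2.12]
False [ 0.549 -0.192] 0.17 [-0.54  0.49  1.41 -0.    1.25 -2.12]
False [0.46  0.166] 0.024 [ 0.11  0.52  1.82 -0.    0.8   0.14]
False [0.46  0.166] 0.17 [ 0.11  0.29  1.69 -0.    1.16  0.14]
False [0.525 0.163] 0.024 [ 0.09  0.62  1.64 -0.    0.89  0.12]
False [0.525 0.163] 0.17 [ 0.09  0.42  1.51 -0.    1.21  0.12]
True [ 0.549 -0.192] 0.024 [-0.54  0.67  1.53 -0.    0.94  1.03]
True [ 0.549 -0.192] 0.17 [-0.54  0.49  1.41 -0.    1.25  1.03]
True [0.46  0.166] 0.024 None
True [0.46  0.166] 0.17 None
True [0.525 0.163] 0.024 None
True [0.525 0.163] 0.17 None
```

```bash
python3 - <<'E'
from plan import *
q=down(TY)
env.reach([*G,.17],q)
print(env.movel([*G,.06],.12,guard=15), env.movel([*G,.024],.06,guard=8))
env.close_gripper(60)
s=monitor.sense();print(s["clock"],s["position"].round(4) if hasattr(s["position"],'round') else s["position"],s["finger_gap"],s["contact_force"])
env.movel([*G,.08],.06); env.movel([*G,.17],.12)
s=monitor.sense();print(s["clock"],s["position"],s["finger_gap"],s["contact_force"])
for n in("side",):
    d=eyes.grab_frame(n);np.savez("side1.npz",**d)
    cv2.imwrite("pics/side1.png",cv2.cvtColor(cv2.resize(d["frame"],(800,600)),cv2.COLOR_RGB2BGR))
E
```

```text
False False
4.4833 [ 0.5491 -0.1925  0.0242] 0.17682389577711835 [-0.25933719 -0.1274592   2.17920292]
6.4667 [ 0.5486143  -0.19229575  0.16908685] 0.18123185152349575 [ 0.56147239  0.62797537 -3.97424448]
```

View pics/side1.png

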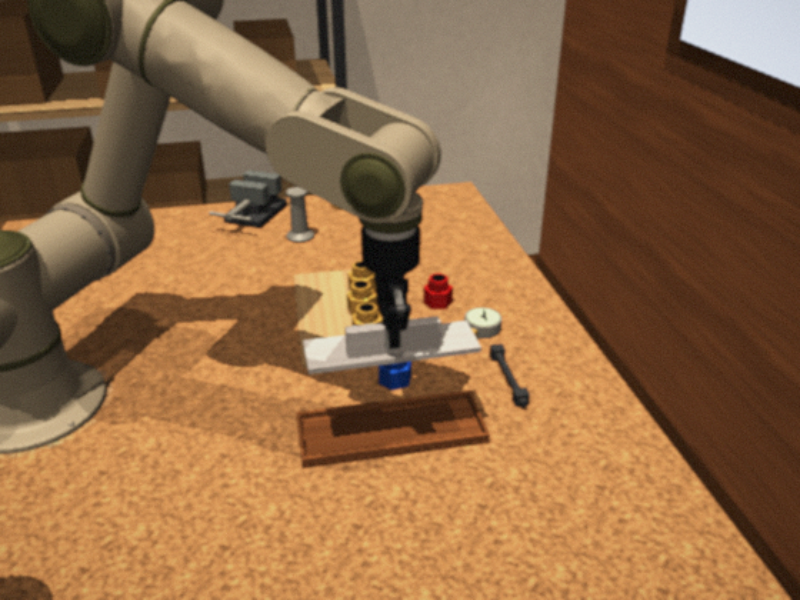

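The straightedge is held level at about (395,345) in the picture, and the tray below it is empty. Next I carry it to the board.

```bash
python3 - <<'E'
from plan import *
p=tcp_push(-.025)
env.movel([*p,.17],.2,frame=down(TH))
env.movel([*p,.05],.12); print(env.movel([*p,.026],.04,guard=8))
s=monitor.sense();print(s["clock"],s["position"],s["finger_gap"],s["contact_force"])
d=eyes.grab_frame("top");np.savez("top2.npz",**d)
cv2.imwrite("pics/top2.png",cv2.cvtColor(cv2.resize(d["frame"][190:340,165:345],None,fx=4,fy=4,interpolation=cv2.INTER_CUBIC),cv2.COLOR_RGB2BGR))
E
```

```text
False
10.4583 [0.46056527 0.16563505 0.02605672] 0.18020980221750058 [-0.37371025 -0.01070943 -2.86298959]
```

View pics/top2.png

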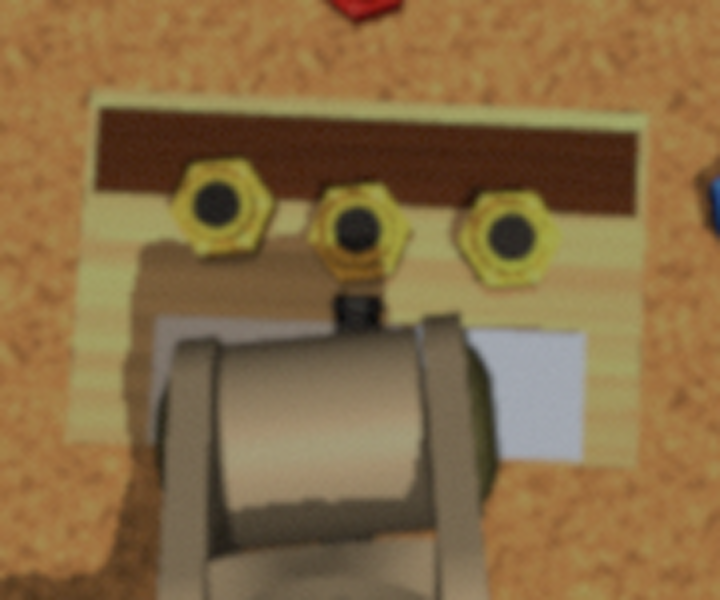

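The plate's front edge runs (155,318) to (585,332) and the unions stand clear of it. One finger shows at (360,300), so I check how far forward and how high it reaches, and the plate's angle against the strip.

```bash
python3 - <<'E'
from plan import *
d=dict(np.load("top2.npz"))
f=lambda p,z:cast(d,(np.array(p)+.0)/4+[165,190],z)[:,:2]
tob=lambda w:np.c_[(w-B)@ux,(w-B)@uy]*1000
print("plate",tob(f([(155,318),(585,332),(583,462)],.015)).round(1))
print("strip",tob(f([(95,190),(635,214)],.004)).round(1),"board",tob(f([(92,93),(648,117),(635,465),(68,440)],.004)).round(1))
for z in(.04,.06,.08,.1):print("finger",z,tob(f([(360,296)],z)).round(1))
print("holes",tob(f([(216,203),(357,230),(511,236)],.055)).round(1))
g=eyes.grab_frame("side");np.savez("side2.npz",**g)
cv2.imwrite("pics/side2.png",cv2.cvtColor(cv2.resize(g["frame"][130:270,170:330],None,fx=4,fy=4,interpolation=cv2.INTER_CUBIC),cv2.COLOR_RGB2BGR))
P=lambda w:(lambda c:c[:2]/c[2])(g["mtx"]@(g["view"]@np.r_[w,1])[:3])
t=monitor.sense()["position"]
print("side px of TCP, TCP+60mm:",[((P(np.add(t,[0,0,z]))-[170,130])*4).round() for z in(0,.03,.06)])
E
```

```text
plate [[ -29.   113.2]
 [ -26.4 -126.8]
 [ -97.7 -128.1]]
strip [[  41.8  153.6]
 [  41.3 -153.6]] board [[  97.3  159.1]
 [  97.  -159.4]
 [ -98.7 -157.8]
 [ -98.6  159.2]]
finger 0.04 [[-12.5  -1.9]]
finger 0.06 [[-12.9  -2.9]]
finger 0.08 [[-13.4  -3.9]]
finger 0.1 [[-13.8  -5. ]]
holes [[ 33.9  77.8]
 [ 22.6   0.7]
 [ 22.9 -82.5]]
side px of TCP, TCP+60mm: [array([184., 332.]), array([181., 293.]), array([178., 254.])]
```

View pics/side2.png

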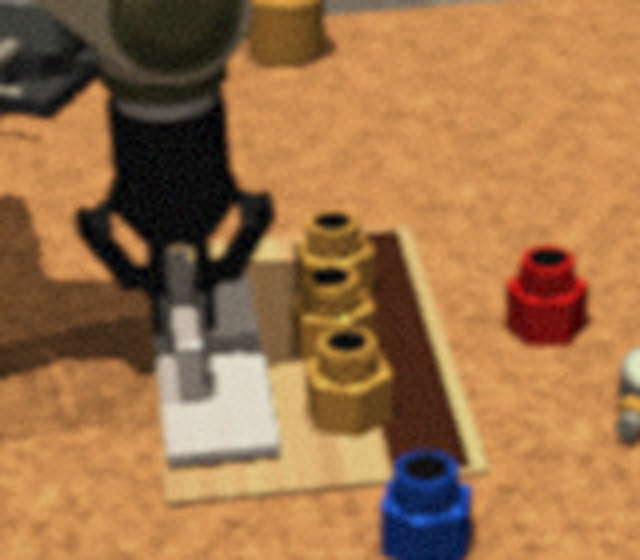

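The finger linkage bulges forward only above z of about 0.065, so it clears the necks (0.059). The plate edge reads about 2.7 mm short and 0.6° off the strip, which I partly correct. I push to the nominal line and then look again.

```bash
python3 - <<'E'
from plan import *
q=down(TH-.008)
env.movel([*tcp_push(-.02),.026],.03,frame=q)
print(env.movel([*tcp_push(.040),.026],.035,guard=40)); env.hold(.3)
s=monitor.sense();print(s["clock"],s["position"],s["finger_gap"],s["contact_force"])
d=eyes.grab_frame("top");np.savez("top3.npz",**d)
cv2.imwrite("pics/top3.png",cv2.cvtColor(cv2.resize(d["frame"][190:340,165:345],None,fx=4,fy=4,interpolation=cv2.INTER_CUBIC),cv2.COLOR_RGB2BGR))
E
```

```text
False
13.0417 [0.52452447 0.1633693  0.02566853] 0.1774910466147219 [-7.32561792 -0.44507911  0.68679961]
```

View pics/top3.png

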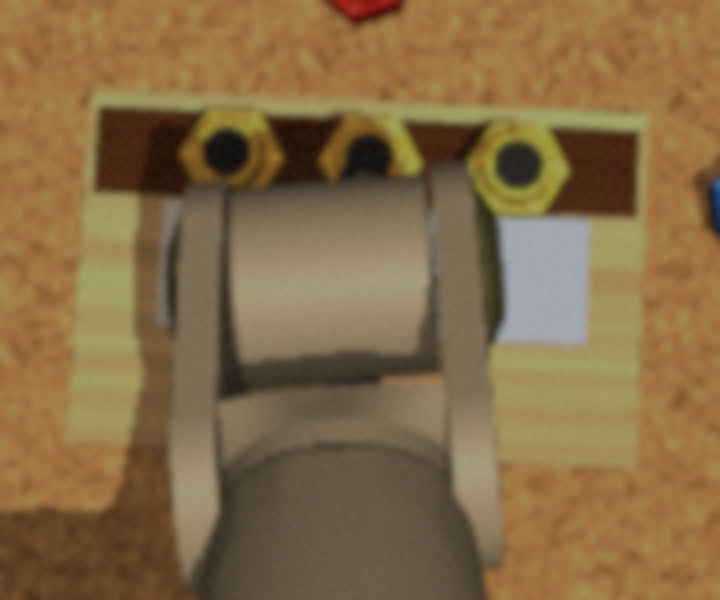

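The unions stand in a row on the strip with their holes at (228,150), (370,157) and (518,163). Each has a flat on the pushing edge.

```bash
python3 - <<'E'
from plan import *
d=dict(np.load("top3.npz"))
f=lambda p,z:cast(d,np.array(p)/4+[165,190],z)[:,:2]
tob=lambda w:(np.c_[(w-B)@ux,(w-B)@uy]*1000).round(1)
print("holes",tob(f([(228,150),(370,157),(518,163)],.059)).tolist())
print("hex top: far flats c,a",tob(f([(232,108),(518,121)],.038)).tolist(),"corners c,a",tob(f([(179,153),(284,157),(467,165),(571,168)],.038)).tolist())
print("plate",tob(f([(505,216),(589,218),(587,344),(165,200)],.015)).tolist())
print("strip edges",tob(f([(95,190),(635,214),(98,108),(638,129)],.004)).tolist())
E
```

```text
holes [[62.6, 72.4], [62.0, -4.6], [62.2, -84.7]]
hex top: far flats c,a [[88.0, 74.2], [87.5, -84.4]] corners c,a [[61.8, 102.0], [62.0, 43.9], [61.9, -57.2], [62.7, -114.6]]
plate [[36.2, -79.7], [37.1, -126.9], [-33.0, -128.1], [37.1, 111.7]]
strip edges [[41.8, 153.6], [41.3, -153.6], [88.8, 155.1], [89.9, -153.9]]
```

The unions measure board x of about 62.3, against a target of about 65. I push 2.8 mm more, then back off, lift and look with the arm out of the way.

```bash
python3 - <<'E'
from plan import *
print(env.movel([*tcp_push(.0428),.0258],.02,guard=40)); env.hold(.5)
s=monitor.sense();print(s["clock"],s["position"],s["contact_force"])
env.movel([*tcp_push(.01),.0262],.04); env.movel([*tcp_push(-.025),.0262],.08)
d=eyes.grab_frame("top");np.savez("top4.npz",**d)
cv2.imwrite("pics/top4.png",cv2.cvtColor(cv2.resize(d["frame"][190:340,165:345],None,fx=4,fy=4,interpolation=cv2.INTER_CUBIC),cv2.COLOR_RGB2BGR))
E
```

```text
False
13.8833 [0.52771781 0.16326155 0.02540142] [-4.30326546  0.0952767  -1.42134188]
```

View pics/top4.png

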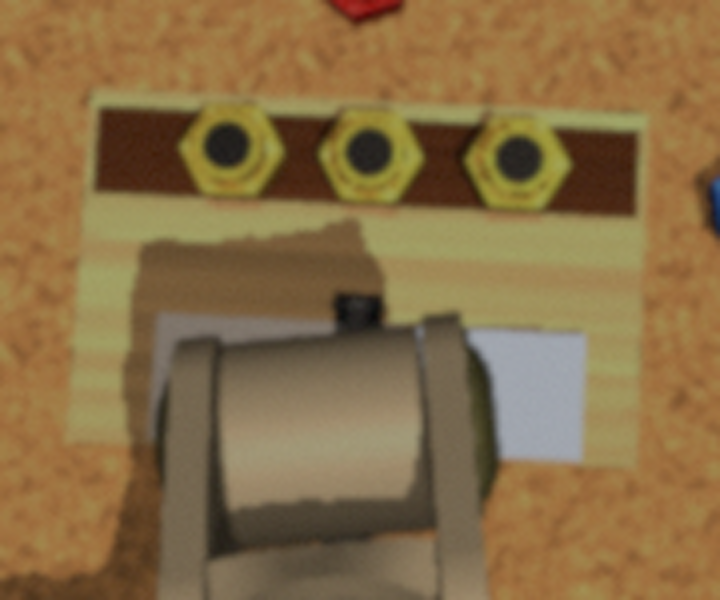

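The holes are now at (228,145), (370,152) and (519,158), about 2.8 mm further on. The flats lie along the strip's near edge. Next I return the straightedge to the tray.

```bash
python3 - <<'E'
from plan import *
d=dict(np.load("top4.npz"))
w=cast(d,np.array([(228,145),(370,152),(519,158)])/4+[165,190],.059)[:,:2]
print((np.c_[(w-B)@ux,(w-B)@uy]*1000).round(1).tolist())
p=tcp_push(-.025)
env.movel([*p,.17],.12); env.movel([*G,.17],.2,frame=down(TY))
env.movel([*G,.05],.12)
print(env.movel([*G,.027],.05,guard=10), env.movel([*G,.0232],.015,guard=5))
s=monitor.sense();print(s["clock"],s["position"],s["contact_force"],s["finger_gap"])
d=eyes.grab_frame("side");np.savez("side5.npz",**d)
cv2.imwrite("pics/side5.png",cv2.cvtColor(cv2.resize(d["frame"][220:350,180:360],None,fx=4,fy=4,interpolation=cv2.INTER_CUBIC),cv2.COLOR_RGB2BGR))
E
```

```text
[[65.3, 72.6], [64.8, -4.4], [64.9, -85.1]]
False True
20.925 [ 0.54931291 -0.19265281  0.02413338] [-0.13630158  0.77745572  4.23137223] 0.18212869504975793
```

View pics/side5.png

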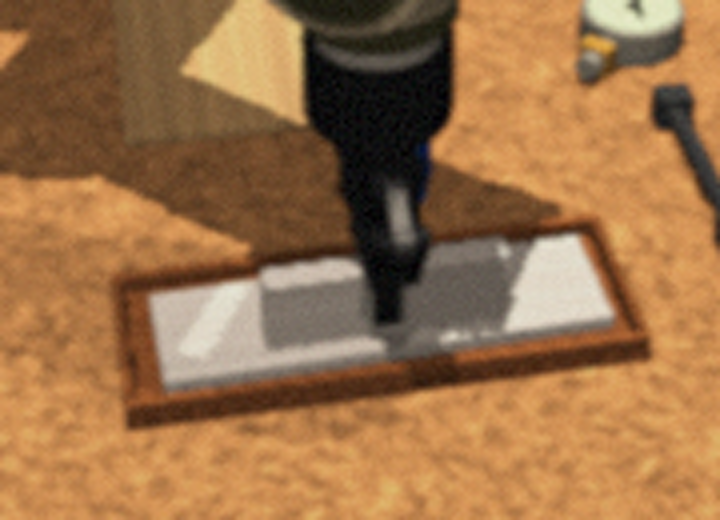

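The plate lies flat inside the tray, corners (150,292) to (612,322), clear of the walls, and contact was felt at the expected height. I release and retreat.

```bash
python3 - <<'E'
from plan import *
env.release(); env.hold(.3)
env.movel([*G,.12],.08); env.movel([.45,-.3,.25],.2)
s=monitor.sense();print(s["clock"],s["contact_force"],s["finger_gap"])
d=eyes.grab_frame("top");np.savez("top6.npz",**d)
cv2.imwrite("pics/top6.png",cv2.cvtColor(cv2.resize(d["frame"][130:330,165:445],None,fx=2.8,fy=2.8,interpolation=cv2.INTER_CUBIC),cv2.COLOR_RGB2BGR))
E
```

```text
24.4417 [0.71616159 0.10512513 0.18181228] 1.0002552633155284
```

View pics/top6.png

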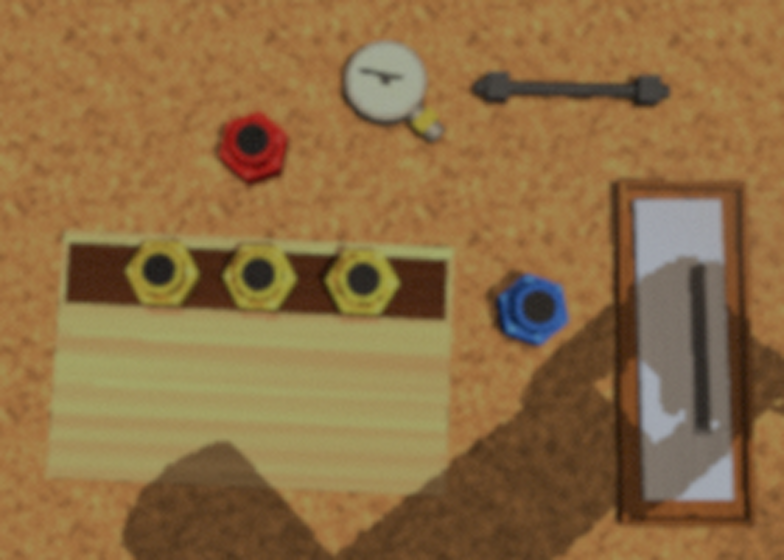

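The straightedge is in its tray at about (685,350). The unions stand in a row at (160,270), (259,274) and (363,280), flush with the strip's near edge, and the bystanders are where they were.

```bash
python3 - <<'E'
from bench import job,env
env.hold(.3); job.hand_in()
E
```

```text
the job is handed in; nothing more can be done
```

I pushed the three brass unions into a row on the strip, laid the straightedge back in its tray, let go and handed in. The last clock reading, just before handing in, was about 24 s of the 64 s allowed. `job.hand_in()` gives no verdict, so the results below are my own camera checks.

- **Unions:** they measure board x of 65.3, 64.8 and 64.9 mm (target 65, allowed 60–70). They look upright, and their flats look parallel to the strip. I judged both by eye and did not measure the angles.
- **Straightedge:** before release it lay flat inside the tray. I felt contact at the height where I had first gripped it, and let go there.
- **Bystanders:** the gauge and axle look unmoved in the last picture. The chimney was outside that crop, but the arm never went near it.
- **Disagreements:**
  - The first push left the unions at about 62.3 mm, because the plate's front edge sat about 2.7 mm behind where I had it, so I pushed 2.8 mm further.
  - The strip's near edge read 41.5 mm instead of 40. Its far edge and the board corners fit the model to within about 3 mm, and I put the difference down to image blur.

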